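# Aim the swing rule at the cone weight and lock it

## Task

With one finger, push the swinging rule on the drawing table round until it points straight at the middle of the pointed cone paperweight, then push the small lock lever all the way round, clockwise seen from above, against its stop. The rule must already be on its mark when the lever goes home, and must still point there at the end. Only push: do not pick up, shift or knock over the paperweights, the glue bottle or the tub.

Things in the scene. Friction and masses are not known exactly. Their poses are not given: they have to be found in the camera images.
- rule (a joint): Angle (rad) of the aluminium swing rule: 0 straight ahead of its foot, growing counter-clockwise seen from above, stops at -1.1 and 1.1. The rule is a bar 30 mm wide with upright sides, 8 to 28 mm above the table, turning on an upright pin under a round hub (radius 30 mm, top at 40 mm). Stiff (0.25 N m, 2 N at 130 mm from the pin), it stays where it is left.
- rule_tip (a point): The pointed end of the rule, on its centre line, 18 mm above the table, 180 mm from the pin; the last 15 mm taper to the point. x points along the rule, away from the pin; y to the left across the rule; z up.
- pivot (a point): The axis of the rule's pin, 18 mm above the table; x points straight ahead of the foot (rule angle 0), z up. The steel foot is screwed down: a plate 8 mm high, reaching 58 mm from the pin and 105 mm behind it.
- lock (a joint): Angle (rad) of the steel lock lever: 0 open, pointing to the right of the foot (-y of pivot); grows clockwise seen from above; locked at 1.3, against its stop, pointing almost straight back (-x of pivot); above 1.15 counts as locked. Starts at 0 to 0.25. Takes 0.12 N m (2 N at 60 mm), stays where it is left. Locking does not make the rule stiffer.
- lock_axis (a point): The upright axis of the lock lever, 45 mm above the table, 70 mm behind the rule's pin (at -70 mm in x of pivot). Under it is a fixed grey housing 50 mm (along x of pivot) by 66 mm (along y), 34 mm high.
- lock_tip (a point): Centre of the lock lever's round black end (20 mm across), 45 mm above the table, 75 mm from lock_axis. The lever between them is a bar 12 mm wide with upright sides, 36 to 54 mm above the table.
- cone: The target: loose brass paperweight, a pointed cone 58 mm high on a round foot 40 mm across; origin at the centre of its underside. 215 to 258 mm from the rule's pin, so that the rule passes in front of it without touching.
- drum: Loose brass paperweight, a plain upright cylinder 36 mm across and 45 mm high, set like the cone about the rule's pin; not to be moved. Origin at the centre of its underside. The three paperweights change places.
- block: Loose brass paperweight, a square block 34 by 34 mm and 40 mm high, set like the cone about the rule's pin; not to be moved. Origin at the centre of its underside.
- glue: Loose white glue bottle with orange cap, 54 mm across and 120 mm high, nearer the robot; not to be moved. Origin at the centre of its underside.
- tub: Loose white food tub with orange lid, 108 by 108 mm and 52 mm high; not to be moved. Origin at the centre of its underside.

How it is judged:
On the way, in this order (a step that is already met when the one before it is completed fails the run):
1. the rule points at the middle of the cone, the lever still open (y of cone in the frame of rule_tip between -0.007 and 0.007 m and x of cone in the frame of rule_tip above 0 m and value of joint lock below 0.8 rad), for 0.2 s.
2. the lock lever is against its stop (value of joint lock above 1.15 rad), for 0.2 s.
At the end, for the whole second after the job is handed in: The rule's centre line passes within 7 mm of the cone's centre, the tip towards the cone; the lock lever stands above 1.15 rad (stop at 1.3); paperweights, bottle and tub are within 12 mm of where they stood (y of cone in the frame of rule_tip between -0.007 and 0.007 m and x of cone in the frame of rule_tip above 0 m and value of joint lock above 1.15 rad and not (distance of cone from where it was at the start of the episode above 0.012 m) and not (distance of drum from where it was at the start of the episode above 0.012 m) and not (distance of block from where it was at the start of the episode above 0.012 m) and not (distance of glue from where it was at the start of the episode above 0.012 m) and not (distance of tub from where it was at the start of the episode above 0.012 m)); the robot touches nothing.
It fails at once if a paperweight, the bottle or the tub is lifted or shifted by more than 12 mm (distance of any of cone, drum, block, glue, tub from where it was at the start of the episode above 0.012 m).
It fails at once if a paperweight, the bottle or the tub is tipped by more than 0.3 rad (angle between any of cone, drum, block, glue, tub's own z axis and vertical above 0.3 rad).
It fails at once if the lever is pushed home while the rule is off its mark (value of joint lock above 1.15 rad and not (y of cone in the frame of rule_tip between -0.007 and 0.007 m and x of cone in the frame of rule_tip above 0 m)).
It also fails if it takes over 64 s, if anything falls off the work surface, if the arm or the gripper's body presses on something with over 40 N, if the wrist force passes 120 N, or if a joint passes its speed limit or range.

## Robot

A 7-joint arm with a two-finger parallel gripper is mounted at the origin on the work surface. World frame = base frame: x ahead of the robot, y to its left, z up, the work surface at z = 0. Lengths are in m, angles in rad, forces in N, time in s.
With the tool pointing down it reaches from about 0.35 to 0.9 m from the base axis. Payload 19.9 kg.
Tool frame: the origin (TCP) lies on the centre line of the jaws, within the pads' length; the fingertips stand 11 mm ahead of it and the grasp point (between the pads) lies 8 mm behind it (r.tip_extent is the z of the fingertips in the tool frame, in m); z points along the fingers, y is the line along which they close (so a half turn about z gives the same grasp; the last joint's range is limited). The gripper opens to 85 mm and grips with 20 to 120 N. Pads are 22 mm wide; open, the fingers measure 114 mm over their backs; the gripper's body (76 mm by 85 mm) begins 54 mm behind the grasp point. The pads swing forward as they close: fully open they stand 13 mm farther back than shut.
Start: joints at [1.21, 0.417, -0.01, 1.614, 0.005, 1.111, -0.053], TCP at [0.196, -0.593, 0.242] pointing down, gripper open.
Joint ranges: [-2.81, 2.81], [-0.39, 2.02], [-1.27, 1.25], [0.06, 2.57], [-1.19, 4.33], [0.19, 2], [-2.82, 2.82]. Speed limits (rad/s): [1.89, 1.89, 2.39, 2.39, 3.01, 3.01, 3.01].

## Interface

Orientations are given as a unit quaternion [x, y, z, w].
In Python, from rig import r, grab_frame, trace, pinpoint gives the robot as it stands.
- The arm moves only by the tool play_rows, never from a script. Its argument "rows" is a list of rows, each an object of numbers: "tx", "ty", "tz": the shift along the tool's x, y, z each as a share of 0.5 m, from -1 to 1; "wx", "wy", "wz": the turn, a rotation vector about the tool's x, y, z each as a share of 120 degrees, from -1 to 1; "hand": the opening, from -1 (shut) to 1 (fully open). A call has 1 to 12 rows; each row is the pose to reach, as a shift and turn from the pose commanded when the call began, along the tool's axes at that moment; what a row does not reach only later rows make up. A row lasts 1/12 s, in which the tool goes at most 41.7 mm and 7.16 degrees, less where a joint would pass 70% of its speed; a pose out of reach is approached as far as the arm can. A call with a number of a shift or a turn outside -1 to 1 is refused whole. A call with a gripper value outside its range is refused whole. The fingers move at their own pace and stop on an object; "force" is the grip in N (left out, the last holds). Time passes only in rows, so rows that repeat a pose let the fingers close. It gives the time, the measured TCP pose, the force, the opening and the grip force at its end, in the units of the state.
- r.state(): the state, without advancing time (a new reading comes with each control period).
- grab_frame(name): name is "scene" or "top" or "wrist"; returns a dict with "img" (400x640x3 uint8, red, green, blue), "fov_y" (degrees; the focal length in pixels is half the picture's height over the tangent of half this angle, whatever the lens; pixels are square), "cx", "cy" (the principal point, pixels), "T" (4x4, takes a point from camera to world coordinates). Camera axes: x right, y down, z forward; pixel columns grow to the right and rows downward; lengths in m; the calibration is good to about 2 mm. The wrist camera is an equidistant fisheye: a pixel r from the principal point sees the ray r / f radians off the axis. A picture is of the moment at which its call begins. There is no depth.
- r.finish_job(): hands the job in; it is judged then, once.
Trained networks look in the newest picture that a camera, given by its name, has taken for a name from the list of things; names that differ only in an ending like _2 or _b are one class to them, and where a whole thing is asked for, a point or a joint stands for the part that bears it (a point fixed in the world has none). Each returns a list of dicts, best first, with "score" (0 to 1); they miss things now and then, are a little off and sometimes report something else, mostly with a low value. They report only what shows in the picture. A call takes as long as a camera call.
- trace(camera, thing): "region" (400x640 bool, what is visible of it) and "position" ([column, row] in pixels, amid what is visible of it).
- pinpoint(camera, thing): "position" ([column, row] in pixels: a listed point, or the origin of a listed thing).
The state is a dict: "clock": time; "joints": joint angles; "qd": joint speeds; "effort": joint torques, N m; "position": TCP position; "tcp_rot": TCP orientation; "force": force on the tool from outside, world axes, zero at the start; "wrist_torque": the same for the moment, N m; "grip_width": finger opening in m; "gripper_force": force on a finger pad.
Only numpy, scipy, OpenCV 4.12 (cv2) and the standard library are available. Lean on these libraries where they do the work, as an engineer would, in place of code of your own. Each camera call takes 0.05 s, during which the arm holds its last target. There are 200 camera calls.

## Working session

There is one attempt and no reset: what is moved stays moved. The work goes in short steps, Python scripts to look and compute and a tool call to move; the robot and the scene stay as the last step left them, time stands still between calls to the robot, and variables do not carry over. Pictures are saved under pics/ and viewed, at most 10 in all, crops included, and the job is handed in when it is done.

Besides the shell and the picture viewer there is one more tool, called after "Request:" by a JSON object that holds its "fn" and its "kwargs". play_rows: Moves the arm, as the interface text tells. Its arguments: {"type":"object","properties":{"rows":{"type":"array","items":{"type":"object","properties":{"tx":{"type":"number","minimum":-1,"maximum":1},"ty":{"type":"number","minimum":-1,"maximum":1},"tz":{"type":"number","minimum":-1,"maximum":1},"wx":{"type":"number","minimum":-1,"maximum":1},"wy":{"type":"number","minimum":-1,"maximum":1},"wz":{"type":"number","minimum":-1,"maximum":1},"hand":{"type":"number"}}}},"force":{"type":"number"}},"required":["rows"]}

```bash
mkdir -p pics
cat > h.py <<'E'
import numpy as np, cv2
from rig import r, grab_frame, trace, pinpoint
from scipy.spatial.transform import Rotation as R
def ray(F,p):
    f=200/np.tan(np.radians(F["fov_y"])/2)
    T=np.array(F["T"]);d=np.array([(p[0]-F["cx"])/f,(p[1]-F["cy"])/f,1.])
    return T[:3,3],T[:3,:3]@d
def atz(F,p,z):
    o,d=ray(F,p); return o+d*(z-o[2])/d[2]
E
python3 - <<'E'
from h import *
for c in("top","scene"):
    F=grab_frame(c);cv2.imwrite(f"pics/{c}0.png",F["img"][:,:,::-1])
    print(c,F["fov_y"],np.round(F["T"],3)[:3,3])
    for n,z in dict(rule_tip=.018,pivot=.018,lock_axis=.045,lock_tip=.045,cone=0,drum=0,block=0,glue=0,tub=0).items():
        for q in pinpoint(c,n)[:2]: print(n,round(q["score"],2),np.round(q["position"],1),np.round(atz(F,q["position"],z),4))
s=r.state();print(s["clock"],s["position"],R.from_quat(s["tcp_rot"]).as_matrix().round(3),r.tip_extent)
E
```

```text
top 45.308590871302556 [0.36  0.012 1.228]
rule_tip 0.62 [309.9 213.2] [0.5382 0.031  0.018 ]
pivot 0.7 [373.  181.8] [ 0.6205 -0.1313  0.018 ]
pivot 0.7 [399.  174.8] [ 0.6392 -0.1988  0.018 ]
lock_axis 0.95 [401.3 177.4] [ 0.6263 -0.1998  0.045 ]
lock_tip 0.61 [395.7 146.3] [ 0.7075 -0.1876  0.045 ]
cone 0.6 [282.6 196.5] [0.5846 0.1026 0.    ]
drum 0.49 [303.1 248.5] [0.4496 0.0482 0.    ]
block 0.59 [287.6 147.9] [0.7155 0.0913 0.    ]
glue 0.9 [416.8 278.5] [ 0.3745 -0.2403  0.    ]
scene 52.81755212796343 [ 1.081 -0.024  0.774]
rule_tip 0.63 [324.6 207.7] [0.5305 0.0317 0.018 ]
pivot 0.65 [257.7 245.9] [ 0.6201 -0.123   0.018 ]
lock_axis 0.66 [220.3 244.9] [ 0.6272 -0.1982  0.045 ]
lock_tip 0.68 [223.7 276.3] [ 0.7012 -0.1868  0.045 ]
cone 0.5 [360.6 226.7] [0.5785 0.1102 0.    ]
drum 0.57 [324.8 184.8] [0.4472 0.0402 0.    ]
block 0.65 [363.1 283.5] [0.7191 0.0945 0.    ]
glue 0.71 [215.7 167.6] [ 0.3642 -0.2356  0.    ]
tub 0.58 [449.8 228.9] [0.6022 0.3109 0.    ]
1.0 [ 0.19591362 -0.59348977  0.2422559 ] [[ 0.95   0.313 -0.   ]
 [ 0.313 -0.95   0.   ]
 [-0.    -0.    -1.   ]] 0.011
```

View pics/top0.png

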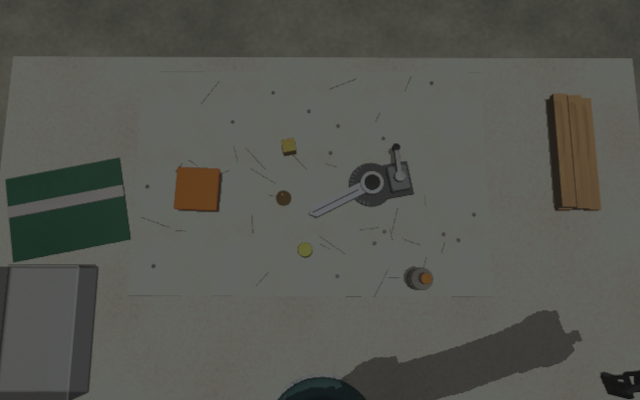

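View pics/scene0.png

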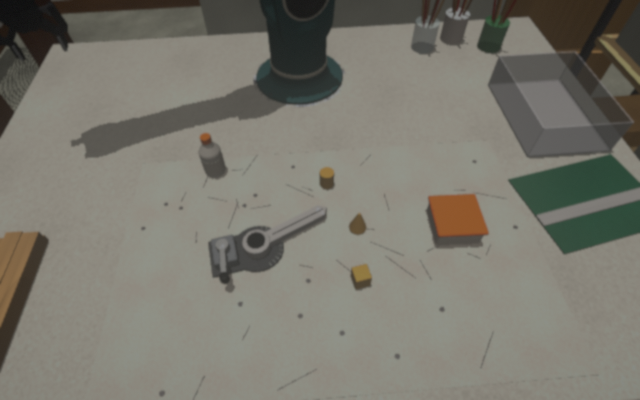

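The top view shows the cone at (284,198), the drum at (305,250), the block at (289,147), the hub at (372,182), the rule tip at (310,214), and the lever from (401,177) to (396,147). The rule heads about 118° and the cone about 99°, so I push clockwise from the robot's side.

Request:
{"fn": "play_rows", "kwargs": {"rows": [{"tx": 0.08,"ty": -0.07,"hand": -1},{"tx": 0.16,"ty": -0.14,"hand": -1},{"tx": 0.24,"ty": -0.21,"hand": -1},{"tx": 0.3,"ty": -0.27,"hand": -1},{"tx": 0.36,"ty": -0.32,"hand": -1},{"tx": 0.42,"ty": -0.37,"hand": -1},{"tx": 0.48,"ty": -0.43,"hand": -1},{"tx": 0.48,"ty": -0.43,"hand": -1},{"tx": 0.48,"ty": -0.43,"hand": -1},{"tx": 0.48,"ty": -0.43,"hand": -1}]}}

```text
invalid input
```

Request:
{"fn": "play_rows", "kwargs": {"rows": [{"tx": 0.08,"ty": -0.07,"hand": -1},{"tx": 0.16,"ty": -0.14,"hand": -1},{"tx": 0.24,"ty": -0.21,"hand": -1},{"tx": 0.3,"ty": -0.27,"hand": -1},{"tx": 0.36,"ty": -0.32,"hand": -1},{"tx": 0.42,"ty": -0.37,"hand": -1},{"tx": 0.48,"ty": -0.43,"hand": -1},{"tx": 0.48,"ty": -0.43,"hand": -1},{"tx": 0.48,"ty": -0.43,"hand": -1},{"tx": 0.48,"ty": -0.43,"hand": -1}]}}

```text
invalid input
```

Request:
{"fn": "play_rows", "kwargs": {"rows": [{"tx": 0.08,"ty": -0.07,"tz": 0,"wx": 0,"wy": 0,"wz": 0,"hand": -1},{"tx": 0.16,"ty": -0.14,"tz": 0,"wx": 0,"wy": 0,"wz": 0,"hand": -1}], "force": 20}}

```text
clock: 1.17
position: [0.2373, -0.5217, 0.2417]
tcp_rot: [0.988, 0.157, -0.0, -0.0]
force: [2.0, 0.3, -0.4]
grip_width: 0.0639
gripper_force: 0.0
```

Request:
{"fn": "play_rows", "kwargs": {"rows": [{"tx": 0.06,"ty": -0.054,"tz": 0,"wx": 0,"wy": 0,"wz": 0,"hand": -1},{"tx": 0.12,"ty": -0.107,"tz": 0,"wx": 0,"wy": 0,"wz": 0,"hand": -1},{"tx": 0.18,"ty": -0.16,"tz": 0,"wx": 0,"wy": 0,"wz": 0,"hand": -1},{"tx": 0.24,"ty": -0.214,"tz": 0,"wx": 0,"wy": 0,"wz": 0,"hand": -1},{"tx": 0.3,"ty": -0.267,"tz": 0,"wx": 0,"wy": 0,"wz": 0,"hand": -1},{"tx": 0.36,"ty": -0.32,"tz": 0,"wx": 0,"wy": 0,"wz": 0,"hand": -1},{"tx": 0.42,"ty": -0.374,"tz": 0,"wx": 0,"wy": 0,"wz": 0.02,"hand": -1},{"tx": 0.48,"ty": -0.43,"tz": 0,"wx": 0,"wy": 0,"wz": 0.04,"hand": -1},{"tx": 0.54,"ty": -0.48,"tz": 0,"wx": 0,"wy": 0,"wz": 0.06,"hand": -1},{"tx": 0.6,"ty": -0.535,"tz": 0,"wx": 0,"wy": 0,"wz": 0.07,"hand": -1},{"tx": 0.66,"ty": -0.59,"tz": 0,"wx": 0,"wy": 0,"wz": 0.07,"hand": -1},{"tx": 0.72,"ty": -0.64,"tz": 0,"wx": 0,"wy": 0,"wz": 0.07,"hand": -1}], "force": 20}}

```text
clock: 2.17
position: [0.4804, -0.1028, 0.2426]
tcp_rot: [0.996, 0.086, 0.0, 0.0]
force: [0.4, -1.0, 0.2]
grip_width: -0.0
gripper_force: 0.0
```

Run:
```python
from h import *
from scipy.optimize import least_squares
def fe(F,p):
    f=200/np.tan(np.radians(F["fov_y"])/2);T=np.array(F["T"])
    v=np.array([p[0]-F["cx"],p[1]-F["cy"]]);rr=np.hypot(*v);a=rr/f
    d=np.array([*(v/rr*np.sin(a)),np.cos(a)]);return T[:3,3],T[:3,:3]@d
F=grab_frame("wrist");cv2.imwrite("pics/w0.png",F["img"][:,:,::-1])
s=r.state();print(s["clock"],s["position"],R.from_quat(s["tcp_rot"]).as_matrix().round(3)[:,0],np.round(F["T"],3)[:3])
for n,z in dict(rule_tip=.018,pivot=.018,lock_axis=.045,lock_tip=.045,cone=0,drum=0,block=0,glue=0,tub=0).items():
    for q in pinpoint("wrist",n)[:1]:
        o,d=fe(F,q["position"]);print(n,round(q["score"],2),np.round(q["position"],1),np.round(o+d*(z-o[2])/d[2],4))
```

```text
2.2167 [ 0.4836941  -0.09624604  0.24284797] [0.984 0.178 0.003] [[ 0.173 -0.943 -0.283  0.553]
 [-0.985 -0.165 -0.05  -0.09 ]
 [ 0.001  0.288 -0.958  0.374]]
rule_tip 0.72 [209.6 115.1] [0.5326 0.034  0.018 ]
pivot 0.6 [358.8  61.9] [ 0.6205 -0.1274  0.018 ]
lock_axis 0.55 [425.6  65. ] [ 0.6301 -0.1972  0.045 ]
lock_tip 0.82 [426.3   0.8] [ 0.7065 -0.1868  0.045 ]
cone 0.74 [173.8  72.3] [0.5819 0.0987 0.    ]
drum 0.63 [200.1 182.8] [0.4433 0.0439 0.    ]
glue 0.67 [399.6 263.9] [ 0.3749 -0.2396  0.    ]
tub 0.62 [57.2 65.4] [0.5923 0.3242 0.    ]
```

Request:
{"fn": "play_rows", "kwargs": {"rows": [{"tx": 0.04,"ty": -0.05,"tz": 0,"wx": 0,"wy": 0,"wz": 0,"hand": -1},{"tx": 0.08,"ty": -0.1,"tz": 0,"wx": 0,"wy": 0,"wz": 0,"hand": -1},{"tx": 0.08,"ty": -0.1,"tz": 0.07,"wx": 0,"wy": 0,"wz": 0,"hand": -1},{"tx": 0.08,"ty": -0.1,"tz": 0.14,"wx": 0,"wy": 0,"wz": 0,"hand": -1},{"tx": 0.08,"ty": -0.1,"tz": 0.21,"wx": 0,"wy": 0,"wz": 0,"hand": -1},{"tx": 0.08,"ty": -0.1,"tz": 0.28,"wx": 0,"wy": 0,"wz": 0,"hand": -1},{"tx": 0.08,"ty": -0.1,"tz": 0.34,"wx": 0,"wy": 0,"wz": 0,"hand": -1},{"tx": 0.08,"ty": -0.1,"tz": 0.39,"wx": 0,"wy": 0,"wz": 0,"hand": -1},{"tx": 0.08,"ty": -0.1,"tz": 0.42,"wx": 0,"wy": 0,"wz": 0,"hand": -1},{"tx": 0.08,"ty": -0.1,"tz": 0.436,"wx": 0,"wy": 0,"wz": 0,"hand": -1},{"tx": 0.08,"ty": -0.1,"tz": 0.436,"wx": 0,"wy": 0,"wz": 0,"hand": -1}], "force": 20}}

```text
clock: 3.58
position: [0.5099, -0.0492, 0.0231]
tcp_rot: [0.996, 0.086, -0.001, -0.0]
force: [-1.6, 0.7, -0.4]
grip_width: -0.0001
gripper_force: 0.0
```

Request:
{"fn": "play_rows", "kwargs": {"rows": [{"tx": 0.02,"ty": -0.03,"tz": 0,"wx": 0,"wy": 0,"wz": 0,"hand": -1},{"tx": 0.04,"ty": -0.03,"tz": 0,"wx": 0,"wy": 0,"wz": 0,"hand": -1},{"tx": 0.06,"ty": -0.03,"tz": 0,"wx": 0,"wy": 0,"wz": 0,"hand": -1},{"tx": 0.075,"ty": -0.03,"tz": 0,"wx": 0,"wy": 0,"wz": 0,"hand": -1},{"tx": 0.09,"ty": -0.03,"tz": 0,"wx": 0,"wy": 0,"wz": 0,"hand": -1},{"tx": 0.1,"ty": -0.03,"tz": 0,"wx": 0,"wy": 0,"wz": 0,"hand": -1},{"tx": 0.106,"ty": -0.03,"tz": 0,"wx": 0,"wy": 0,"wz": 0,"hand": -1},{"tx": 0.106,"ty": -0.03,"tz": 0,"wx": 0,"wy": 0,"wz": 0,"hand": -1},{"tx": 0.106,"ty": -0.03,"tz": 0,"wx": 0,"wy": 0,"wz": 0,"hand": -1}], "force": 20}}

```text
clock: 4.33
position: [0.5604, -0.0253, 0.0243]
tcp_rot: [0.996, 0.086, 0.0, 0.0]
force: [0.6, -0.4, -0.1]
grip_width: -0.0
gripper_force: 0.0
```

```bash
cat >> h.py <<'E'
def fe(F,p):
    f=200/np.tan(np.radians(F["fov_y"])/2);T=np.array(F["T"])
    v=np.array([p[0]-F["cx"],p[1]-F["cy"]]);rr=np.hypot(*v);a=rr/f
    d=np.array([*(v/rr*np.sin(a)),np.cos(a)]);return T[:3,3],T[:3,:3]@d
def look(tag,cams=("top","scene","wrist")):
    for c in cams:
        F=grab_frame(c);cv2.imwrite(f"pics/{c}{tag}.png",F["img"][:,:,::-1]);P={}
        for n,z in dict(rule_tip=.018,pivot=.018,lock_axis=.045,lock_tip=.045,cone=0).items():
            for q in pinpoint(c,n)[:1]:
                o,d=(fe if c=="wrist" else ray)(F,q["position"]);P[n]=(o+d*(z-o[2])/d[2])[:2]
                print(c,n,round(q["score"],2),np.round(q["position"],1),np.round(P[n],4))
    s=r.state();print(s["clock"],s["position"],R.from_quat(s["tcp_rot"]).as_matrix().round(3)[:,0],s["force"])
E
python3 -c "
from h import *
look('1')"
```

```text
top pivot 0.62 [371.5 179.5] [ 0.6266 -0.1275]
top lock_axis 0.78 [399.1 177.5] [ 0.626  -0.1942]
top lock_tip 0.59 [391.9 146.8] [ 0.7062 -0.1779]
top cone 0.59 [280.2 198.9] [0.5782 0.1088]
scene rule_tip 0.87 [333.9 219.2] [0.5646 0.0498]
scene pivot 0.82 [257.  244.7] [ 0.6169 -0.1245]
scene lock_axis 0.73 [219.6 245.8] [ 0.6293 -0.1996]
scene lock_tip 0.78 [225.3 276.4] [ 0.7016 -0.1836]
scene cone 0.53 [358.2 226.3] [0.5769 0.1049]
wrist rule_tip 0.67 [181.9 223.9] [0.5694 0.0459]
wrist pivot 0.83 [518.9 191.4] [ 0.6174 -0.126 ]
wrist lock_axis 0.89 [624.  205.1] [ 0.6297 -0.1943]
wrist cone 0.81 [115.7 179.9] [0.5803 0.1006]
5.2333 [ 0.5603063  -0.02505917  0.02428386] [0.985 0.171 0.   ] [ 1.05223319 -0.33865252  0.03669967]
```

Request:
{"fn": "play_rows", "kwargs": {"rows": [{"tx": 0.01,"ty": 0,"tz": 0,"wx": 0,"wy": 0,"wz": 0,"hand": -1},{"tx": 0.02,"ty": 0,"tz": 0,"wx": 0,"wy": 0,"wz": 0,"hand": -1},{"tx": 0.02,"ty": 0,"tz": 0,"wx": 0,"wy": 0,"wz": 0,"hand": -1},{"tx": 0.02,"ty": 0,"tz": 0,"wx": 0,"wy": 0,"wz": 0,"hand": -1},{"tx": -0.04,"ty": 0,"tz": 0,"wx": 0,"wy": 0,"wz": 0,"hand": -1},{"tx": -0.06,"ty": 0,"tz": -0.08,"wx": 0,"wy": 0,"wz": 0,"hand": -1},{"tx": -0.06,"ty": 0,"tz": -0.16,"wx": 0,"wy": 0,"wz": 0,"hand": -1},{"tx": -0.06,"ty": 0,"tz": -0.24,"wx": 0,"wy": 0,"wz": 0,"hand": -1},{"tx": -0.06,"ty": 0,"tz": -0.3,"wx": 0,"wy": 0,"wz": 0,"hand": -1},{"tx": -0.06,"ty": 0,"tz": -0.3,"wx": 0,"wy": 0,"wz": 0,"hand": -1},{"tx": -0.06,"ty": 0,"tz": -0.3,"wx": 0,"wy": 0,"wz": 0,"hand": -1}], "force": 20}}

```text
clock: 6.15
position: [0.5316, -0.0305, 0.176]
tcp_rot: [0.996, 0.086, 0.002, 0.001]
force: [-0.2, 0.1, 0.5]
grip_width: 0.0001
gripper_force: 0.0
```

```bash
python3 -c "
from h import *
look('2')
for c in ('top','scene','wrist'):
    grab_frame(c)
    for n in ('cone','rule_tip','rule'):
        for q in trace(c,n)[:1]:
            m=q['region'];np.save(f'm_{c}_{n}.npy',m);print(c,n,q['score'],m.sum(),q['position'])
for c in ('top','scene','wrist'):
    im=cv2.imread(f'pics/{c}2.png');x,y,w=dict(top=(260,140,160),scene=(200,180,200),wrist=(0,0,640))[c]
    cv2.imwrite(f'pics/{c}2c.png',im if c=='wrist' else cv2.resize(im[y:y+w*3//5,x:x+w],(800,480),interpolation=cv2.INTER_CUBIC))
"
```

```text
top lock_axis 0.86 [399.8 176.5] [ 0.6286 -0.1961]
top lock_tip 0.53 [396.  144.6] [ 0.712  -0.1885]
top cone 0.66 [280.1 195.2] [0.588  0.1092]
scene rule_tip 0.74 [335.4 224. ] [0.578  0.0517]
scene pivot 0.64 [256.2 243.9] [ 0.6147 -0.1263]
scene lock_axis 0.82 [220.2 246.5] [ 0.6311 -0.1982]
scene cone 0.49 [356.4 225.9] [0.5755 0.101 ]
wrist rule_tip 0.85 [244.6 119.9] [0.5864 0.0476]
wrist pivot 0.85 [428.  121.3] [ 0.6172 -0.1238]
wrist lock_axis 0.59 [504.5 128. ] [ 0.6302 -0.1942]
wrist lock_tip 0.86 [511.8  52.2] [ 0.7056 -0.1882]
wrist cone 0.85 [200.4 118.3] [0.5813 0.0989]
7.05 [ 0.53073885 -0.03020898  0.17428807] [ 0.985  0.171 -0.   ] [ 0.24600375  0.71849201 -0.21215325]
top cone 0.71 183 [281.8, 195.3]
top rule_tip 0.2 238 [395.2, 165.2]
scene cone 0.75 264 [357.3, 225.0]
scene rule_tip 0.78 1756 [281.6, 234.1]
scene rule 0.94 1728 [279.1, 239.1]
wrist cone 0.62 1245 [195.5, 120.2]
wrist rule_tip 0.93 8483 [374.2, 119.9]
wrist rule 0.89 8363 [369.5, 121.6]
```

View pics/wrist2c.png

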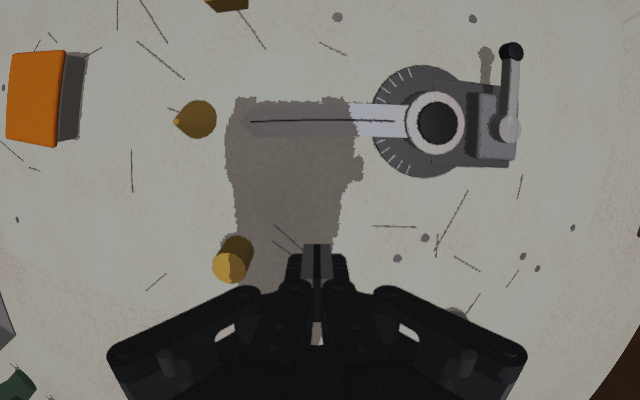

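Wrist view: the black centre line of the rule runs (250,121) to (396,121), the hub is at (437,123), and the cone's foot is around (199,119) with its apex at (175,122). I'll fit the line and the cone outline precisely.

```bash
cat >> h.py <<'E'
from scipy.optimize import minimize
def proj(F,X):
    f=200/np.tan(np.radians(F["fov_y"])/2);T=np.array(F["T"])
    C=(np.atleast_2d(X)-T[:3,3])@T[:3,:3];rho=np.hypot(C[:,0],C[:,1]);a=np.arctan2(rho,C[:,2])
    return np.c_[F["cx"]+f*a*C[:,0]/rho,F["cy"]+f*a*C[:,1]/rho]
def measure(cone0=(.5805,.102),piv=(.6195,-.1262),thr=0.0):
    F=grab_frame("wrist");im=F["img"].astype(int);s=r.state()
    # cone mask by saturation in a window
    p=proj(F,[*cone0,.02])[0].astype(int);x0,y0=p-45
    w=cv2.cvtColor(F["img"],cv2.COLOR_RGB2HSV)[y0:y0+90,x0:x0+90]
    m=((w[...,1]>100)).astype(np.uint8)
    n,l,st,ce=cv2.connectedComponentsWithStats(m);k=1+np.argmin([np.hypot(*(c-45))-a/50 for c,a in zip(ce[1:],st[1:,4])]);m=(l==k)
    t=np.linspace(0,2*np.pi,40);S=8
    def model(c):
        P=np.vstack([np.c_[c[0]+.02*np.cos(t),c[1]+.02*np.sin(t),0*t],[[c[0],c[1],.058]]])
        h=cv2.convexHull(proj(F,P).astype(np.float32))[:,0]-[x0,y0]
        M=np.zeros((90*S,90*S),np.uint8);cv2.fillPoly(M,[np.round((h+.5)*S).astype(np.int32)],255)
        return cv2.resize(M,(90,90),interpolation=cv2.INTER_AREA)/255.
    g=minimize(lambda c:np.abs(model(c)-m).sum(),cone0,method="Nelder-Mead",options=dict(initial_simplex=np.array(cone0)+[[0,0],[.006,0],[0,.006]],xatol=1e-4))
    cone=g.x
    # rule dark line: for each distance along, darkest offset across, at z=.028
    piv=np.array(piv);best=None
    tip=None
    u=(cone-piv)/np.linalg.norm(cone-piv);nrm=np.array([-u[1],u[0]])
    A=np.arange(.055,.160,.003);O=np.arange(-.025,.025,.0004);pts=[]
    G=cv2.cvtColor(F["img"],cv2.COLOR_RGB2GRAY).astype(np.float32)
    for a in A:
        X=piv+a*u+O[:,None]*nrm;q=proj(F,np.c_[X,np.full(len(O),.028)]).astype(np.float32)
        v=cv2.remap(G,q[None,:,0],q[None,:,1],cv2.INTER_LINEAR)[0]
        bg=cv2.blur(v[None],(41,1))[0];d=np.clip(bg-v-8,0,None);j=np.argmax(d)
        if d[j]>10: sl=slice(max(j-6,0),j+7);pts.append((a,(O[sl]*d[sl]).sum()/d[sl].sum()))
    pts=np.array(pts)
    c=np.polyfit(*pts.T,1)
    for _ in range(4): k=np.abs(np.polyval(c,pts[:,0])-pts[:,1])<.0012;c=np.polyfit(*pts[k].T,1) if k.sum()>5 else c
    L=np.linalg.norm(cone-piv)
    hd=np.degrees(np.arctan2(u[1],u[0]))
    print("cone",cone.round(4),"cost",round(g.fun,1),"of",m.sum(),"dist",L.round(4),"hd",hd.round(2))
    print("line pts",k.sum(),len(pts),"slope deg",np.degrees(c[0]).round(2),"offset at pin mm",1e3*c[1].round(5),"line left of cone at cone mm",(1e3*np.polyval(c,L)).round(2))
    pr=np.array([piv+a*u+np.polyval(c,a)*nrm for a in (0,.06,.165)]);print("line px",proj(F,np.c_[pr,[.028]*3]).round(1).tolist())
    q=proj(F,[[*cone,0],[*cone,.058]]);print("cone px",q.round(1).tolist(),"t",s["clock"],s["position"])
    return F,cone
E
python3 -c "
from h import *
measure();measure()"
```

```text
cone [0.5804 0.1026] cost 50.7 of 1156 dist 0.2321 hd 99.7
line pts 35 35 slope deg 0.78 offset at pin mm 2.32 line left of cone at cone mm 5.48
line px [[434.2, 122.5], [371.8, 119.9], [254.9, 121.2]]
cone px [[197.0, 118.9], [172.7, 121.3]] t 7.7 [ 0.53073376 -0.03017818  0.17427422]
cone [0.5802 0.1026] cost 51.9 of 1157 dist 0.2321 hd 99.74
line pts 35 35 slope deg 0.73 offset at pin mm 2.33 line left of cone at cone mm 5.3
line px [[434.2, 122.5], [371.8, 119.9], [254.9, 121.2]]
cone px [[197.0, 119.0], [172.7, 121.5]] t 7.75 [ 0.53072828 -0.03020221  0.17428317]
```

Request:
{"fn": "play_rows", "kwargs": {"rows": [{"tx": 0,"ty": 0,"tz": 0.08,"wx": 0,"wy": 0,"wz": 0,"hand": -1},{"tx": 0,"ty": 0,"tz": 0.16,"wx": 0,"wy": 0,"wz": 0,"hand": -1},{"tx": 0,"ty": 0,"tz": 0.24,"wx": 0,"wy": 0,"wz": 0,"hand": -1},{"tx": 0,"ty": 0,"tz": 0.3,"wx": 0,"wy": 0,"wz": 0,"hand": -1},{"tx": 0.03,"ty": 0,"tz": 0.3,"wx": 0,"wy": 0,"wz": 0,"hand": -1},{"tx": 0.06,"ty": 0,"tz": 0.3,"wx": 0,"wy": 0,"wz": 0,"hand": -1},{"tx": 0.078,"ty": 0,"tz": 0.3,"wx": 0,"wy": 0,"wz": 0,"hand": -1},{"tx": 0.082,"ty": 0,"tz": 0.3,"wx": 0,"wy": 0,"wz": 0,"hand": -1},{"tx": 0.085,"ty": 0,"tz": 0.3,"wx": 0,"wy": 0,"wz": 0,"hand": -1},{"tx": 0.085,"ty": 0,"tz": 0.3,"wx": 0,"wy": 0,"wz": 0,"hand": -1},{"tx": 0.085,"ty": 0,"tz": 0.3,"wx": 0,"wy": 0,"wz": 0,"hand": -1},{"tx": 0.085,"ty": 0,"tz": 0.3,"wx": 0,"wy": 0,"wz": 0,"hand": -1}], "force": 20}}

```text
clock: 8.75
position: [0.5724, -0.0232, 0.0246]
tcp_rot: [0.996, 0.086, 0.0, 0.0]
force: [-0.3, -0.8, -0.9]
grip_width: 0.0001
gripper_force: 0.0
```

Request:
{"fn": "play_rows", "kwargs": {"rows": [{"tx": -0.04,"ty": 0,"tz": 0,"wx": 0,"wy": 0,"wz": 0,"hand": -1},{"tx": -0.085,"ty": 0,"tz": 0,"wx": 0,"wy": 0,"wz": 0,"hand": -1},{"tx": -0.085,"ty": 0,"tz": -0.08,"wx": 0,"wy": 0,"wz": 0,"hand": -1},{"tx": -0.085,"ty": 0,"tz": -0.16,"wx": 0,"wy": 0,"wz": 0,"hand": -1},{"tx": -0.085,"ty": 0,"tz": -0.24,"wx": 0,"wy": 0,"wz": 0,"hand": -1},{"tx": -0.085,"ty": 0,"tz": -0.3,"wx": 0,"wy": 0,"wz": 0,"hand": -1},{"tx": -0.085,"ty": 0,"tz": -0.3,"wx": 0,"wy": 0,"wz": 0,"hand": -1},{"tx": -0.085,"ty": 0,"tz": -0.3,"wx": 0,"wy": 0,"wz": 0,"hand": -1}], "force": 20}}

```text
clock: 9.42
position: [0.5313, -0.0306, 0.1761]
tcp_rot: [0.996, 0.086, 0.002, 0.001]
force: [-0.7, -0.7, -0.2]
grip_width: 0.0003
gripper_force: 0.0
```

```bash
python3 -c "
from h import *
F,c=measure();cv2.imwrite('pics/w3.png',F['img'][:,:,::-1]);look('3')"
```

```text
cone [0.5802 0.1025] cost 46.7 of 1128 dist 0.232 hd 99.75
line pts 35 35 slope deg 0.01 offset at pin mm 2.64 line left of cone at cone mm 2.66
line px [[432.5, 123.7], [370.6, 120.5], [254.5, 120.4]]
cone px [[197.1, 120.2], [173.0, 122.7]] t 9.4667 [ 0.53057296 -0.03049417  0.17462065]
top lock_axis 0.84 [401.3 177.9] [ 0.625  -0.1998]
top lock_tip 0.62 [395.9 145.3] [ 0.7102 -0.1882]
top cone 0.62 [397.4 147.9] [ 0.7164 -0.1996]
scene rule_tip 0.67 [335.1 225.6] [0.5822 0.0506]
scene pivot 0.87 [257.8 246.1] [ 0.6206 -0.1227]
scene lock_axis 0.61 [219.4 246.5] [ 0.631  -0.1999]
scene lock_tip 0.82 [222.4 276.9] [ 0.7023 -0.1894]
scene cone 0.78 [358.5 225.1] [0.5737 0.1061]
wrist rule_tip 0.84 [241.3 117.9] [0.5879 0.0511]
wrist pivot 0.95 [429.6 123.3] [ 0.6157 -0.1259]
wrist lock_axis 0.71 [503.8 128.1] [ 0.63   -0.1935]
wrist lock_tip 0.68 [509.3  53.2] [ 0.7036 -0.1855]
wrist cone 0.56 [199.5 122.3] [0.5771 0.0994]
10.3667 [ 0.53073953 -0.03019551  0.17429626] [ 0.985  0.171 -0.   ] [ 0.04864408 -0.13030742 -0.58824255]
```

Request:
{"fn": "play_rows", "kwargs": {"rows": [{"tx": 0,"ty": 0,"tz": 0.08,"wx": 0,"wy": 0,"wz": 0,"hand": -1},{"tx": 0,"ty": 0,"tz": 0.16,"wx": 0,"wy": 0,"wz": 0,"hand": -1},{"tx": 0,"ty": 0,"tz": 0.24,"wx": 0,"wy": 0,"wz": 0,"hand": -1},{"tx": 0,"ty": 0,"tz": 0.3,"wx": 0,"wy": 0,"wz": 0,"hand": -1},{"tx": 0.03,"ty": 0,"tz": 0.3,"wx": 0,"wy": 0,"wz": 0,"hand": -1},{"tx": 0.06,"ty": 0,"tz": 0.3,"wx": 0,"wy": 0,"wz": 0,"hand": -1},{"tx": 0.078,"ty": 0,"tz": 0.3,"wx": 0,"wy": 0,"wz": 0,"hand": -1},{"tx": 0.084,"ty": 0,"tz": 0.3,"wx": 0,"wy": 0,"wz": 0,"hand": -1},{"tx": 0.088,"ty": 0,"tz": 0.3,"wx": 0,"wy": 0,"wz": 0,"hand": -1},{"tx": 0.088,"ty": 0,"tz": 0.3,"wx": 0,"wy": 0,"wz": 0,"hand": -1},{"tx": 0.088,"ty": 0,"tz": 0.3,"wx": 0,"wy": 0,"wz": 0,"hand": -1},{"tx": 0.088,"ty": 0,"tz": 0.3,"wx": 0,"wy": 0,"wz": 0,"hand": -1}], "force": 20}}

```text
clock: 11.37
position: [0.5739, -0.0229, 0.0246]
tcp_rot: [0.996, 0.086, 0.0, 0.0]
force: [-0.1, -0.4, 0.1]
grip_width: -0.0004
gripper_force: 0.0
```

Request:
{"fn": "play_rows", "kwargs": {"rows": [{"tx": -0.04,"ty": 0,"tz": 0,"wx": 0,"wy": 0,"wz": 0,"hand": -1},{"tx": -0.088,"ty": 0,"tz": 0,"wx": 0,"wy": 0,"wz": 0,"hand": -1},{"tx": -0.088,"ty": 0,"tz": -0.08,"wx": 0,"wy": 0,"wz": 0,"hand": -1},{"tx": -0.088,"ty": 0,"tz": -0.16,"wx": 0,"wy": 0,"wz": 0,"hand": -1},{"tx": -0.088,"ty": 0,"tz": -0.24,"wx": 0,"wy": 0,"wz": 0,"hand": -1},{"tx": -0.088,"ty": 0,"tz": -0.3,"wx": 0,"wy": 0,"wz": 0,"hand": -1},{"tx": -0.088,"ty": 0,"tz": -0.3,"wx": 0,"wy": 0,"wz": 0,"hand": -1},{"tx": -0.088,"ty": 0,"tz": -0.3,"wx": 0,"wy": 0,"wz": 0,"hand": -1},{"tx": -0.088,"ty": 0,"tz": -0.3,"wx": 0,"wy": 0,"wz": 0,"hand": -1}], "force": 20}}

```text
clock: 12.12
position: [0.5303, -0.0305, 0.174]
tcp_rot: [0.996, 0.086, -0.0, 0.0]
force: [-0.6, 0.4, -0.7]
grip_width: 0.0001
gripper_force: 0.0
```

```bash
python3 -c "
from h import *
F,c=measure();im=cv2.resize(F['img'][50:200,150:470,::-1],(800,375),interpolation=cv2.INTER_CUBIC)
S=2.5
t=np.linspace(0,2*np.pi,60)
q=proj(F,np.c_[c[0]+.02*np.cos(t),c[1]+.02*np.sin(t),0*t])
for p in list(q)+list(proj(F,[[*c,.058]])): cv2.circle(im,tuple(np.round((p-[150,50])*S).astype(int).tolist()),1,(0,0,255),-1)
# extend line from image-measured pts
P=np.array([.6195,-.1262]);
cv2.imwrite('pics/w4.png',im)"
```

```text
cone [0.5804 0.1026] cost 47.2 of 1155 dist 0.2321 hd 99.7
line pts 35 35 slope deg -0.8 offset at pin mm 2.5100000000000002 line left of cone at cone mm -0.74
line px [[434.0, 122.1], [371.6, 117.7], [254.4, 115.9]]
cone px [[196.7, 118.5], [172.2, 120.8]] t 12.1667 [ 0.53006355 -0.03038444  0.17344726]
```

View pics/w4.png

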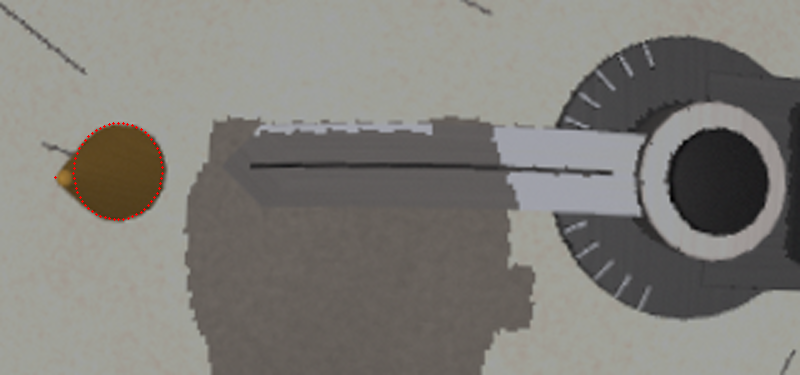

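The cone fit lies on the picture and the rule is about 0.7 mm off, which is on its mark. Now the lever.

Request:
{"fn": "play_rows", "kwargs": {"rows": [{"tx": 0.05,"ty": 0.058,"tz": 0,"wx": 0,"wy": 0,"wz": 0,"hand": -1},{"tx": 0.1,"ty": 0.116,"tz": 0,"wx": 0,"wy": 0,"wz": 0,"hand": -1},{"tx": 0.15,"ty": 0.174,"tz": 0,"wx": 0,"wy": 0,"wz": 0,"hand": -1},{"tx": 0.2,"ty": 0.23,"tz": 0,"wx": 0,"wy": 0,"wz": 0,"hand": -1},{"tx": 0.257,"ty": 0.295,"tz": 0,"wx": 0,"wy": 0,"wz": 0,"hand": -1},{"tx": 0.257,"ty": 0.295,"tz": 0,"wx": 0,"wy": 0,"wz": 0,"hand": -1},{"tx": 0.257,"ty": 0.295,"tz": 0,"wx": 0,"wy": 0,"wz": 0,"hand": -1},{"tx": 0.257,"ty": 0.295,"tz": 0,"wx": 0,"wy": 0,"wz": 0,"hand": -1}], "force": 20}}

```text
clock: 12.83
position: [0.6819, -0.1529, 0.1724]
tcp_rot: [0.996, 0.086, -0.001, -0.001]
force: [-0.5, 0.7, 0.4]
grip_width: 0.0003
gripper_force: 0.0
```

```bash
python3 -c "
from h import *
look('5')"
```

```text
top rule_tip 0.63 [303.  197.9] [0.5778 0.0489]
top pivot 0.87 [373.1 177.9] [ 0.6308 -0.1317]
top lock_axis 0.58 [400.2 175.6] [ 0.6309 -0.1971]
top cone 0.43 [282.4 196.9] [0.5835 0.1031]
scene rule_tip 0.81 [335.6 224.1] [0.5783 0.0521]
scene pivot 0.6 [258.2 242.3] [ 0.611  -0.1219]
scene lock_axis 0.88 [222.3 243.9] [ 0.6251 -0.1942]
scene lock_tip 0.9 [223.6 276.4] [ 0.7014 -0.187 ]
scene cone 0.49 [356.6 225.4] [0.5741 0.1016]
wrist rule_tip 0.65 [130.4 239.6] [0.5889 0.0493]
wrist pivot 0.83 [280.  245.5] [ 0.6187 -0.127 ]
wrist lock_axis 0.68 [350.4 257.2] [ 0.6309 -0.1953]
wrist lock_tip 0.65 [359.5 178. ] [ 0.7067 -0.1874]
wrist cone 0.87 [106.9 233.6] [0.5784 0.0993]
13.7333 [ 0.6826324  -0.1534672   0.17425541] [ 0.985  0.171 -0.   ] [-0.34235831 -0.00450596 -0.41983582]
```

View pics/wrist5.png

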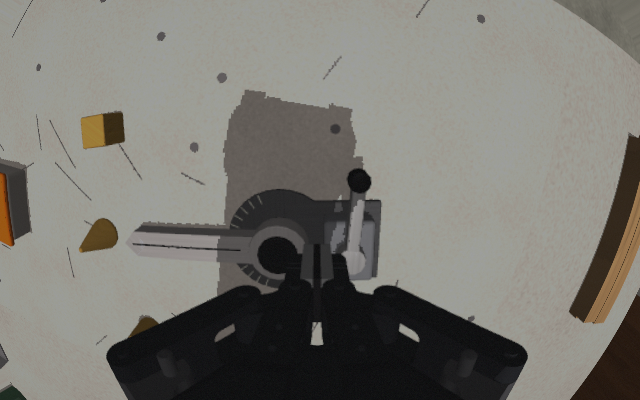

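Wrist view: the lever runs from its axis at (353,260) to its tip at (359,180), free on its left side. I descend beside it and sweep.

Request:
{"fn": "play_rows", "kwargs": {"rows": [{"tx": 0,"ty": 0,"tz": 0.08,"wx": 0,"wy": 0,"wz": 0,"hand": -1},{"tx": 0,"ty": 0,"tz": 0.16,"wx": 0,"wy": 0,"wz": 0,"hand": -1},{"tx": 0,"ty": 0,"tz": 0.22,"wx": 0,"wy": 0,"wz": 0,"hand": -1},{"tx": 0,"ty": 0,"tz": 0.242,"wx": 0,"wy": 0,"wz": 0,"hand": -1},{"tx": 0,"ty": 0,"tz": 0.242,"wx": 0,"wy": 0,"wz": 0,"hand": -1},{"tx": 0,"ty": 0.026,"tz": 0.242,"wx": 0,"wy": 0,"wz": 0,"hand": -1},{"tx": 0.005,"ty": 0.047,"tz": 0.242,"wx": 0,"wy": 0,"wz": 0,"hand": -1},{"tx": 0.006,"ty": 0.069,"tz": 0.242,"wx": 0,"wy": 0,"wz": 0,"hand": -1},{"tx": 0.003,"ty": 0.09,"tz": 0.242,"wx": 0,"wy": 0,"wz": 0,"hand": -1},{"tx": -0.003,"ty": 0.111,"tz": 0.242,"wx": 0,"wy": 0,"wz": 0,"hand": -1},{"tx": -0.013,"ty": 0.13,"tz": 0.242,"wx": 0,"wy": 0,"wz": 0,"hand": -1},{"tx": -0.013,"ty": 0.13,"tz": 0.242,"wx": 0,"wy": 0,"wz": 0,"hand": -1}], "force": 20}}

```text
clock: 14.73
position: [0.6864, -0.2222, 0.0534]
tcp_rot: [0.996, 0.084, -0.0, 0.001]
force: [0.1, -1.2, -0.1]
grip_width: -0.0003
gripper_force: 0.1
```

```bash
python3 -c "
from h import *
look('6')"
```

```text
top rule_tip 0.69 [301.9 192.9] [0.5908 0.0519]
top pivot 0.96 [371.5 181.2] [ 0.6221 -0.1274]
top lock_axis 0.59 [399.3 176.7] [ 0.6281 -0.1948]
top lock_tip 0.52 [303.  195.4] [0.5793 0.0482]
top cone 0.54 [281.  195.8] [0.5864 0.1068]
scene rule_tip 0.83 [337.  222.3] [0.5737 0.0558]
scene pivot 0.74 [255.9 244.8] [ 0.6169 -0.1269]
scene lock_axis 0.82 [220.2 246.4] [ 0.6309 -0.1982]
scene cone 0.63 [357.3 226.1] [0.5762 0.1029]
wrist pivot 0.94 [174.8 304.8] [ 0.6189 -0.1286]
wrist lock_tip 0.65 [368.3 274.9] [ 0.6847 -0.2467]
wrist cone 0.79 [ 10.4 264.6] [0.5795 0.0988]
15.6333 [ 0.68731924 -0.21862406  0.05323247] [ 0.985  0.171 -0.   ] [ 0.13679348 -0.39453529  0.12670429]
```

Request:
{"fn": "play_rows", "kwargs": {"rows": [{"tx": -0.006,"ty": 0.009,"tz": 0,"wx": 0,"wy": 0,"wz": 0,"hand": -1},{"tx": -0.013,"ty": 0.018,"tz": 0,"wx": 0,"wy": 0,"wz": 0,"hand": -1},{"tx": -0.018,"ty": 0.023,"tz": 0,"wx": 0,"wy": 0,"wz": 0,"hand": -1},{"tx": -0.022,"ty": 0.027,"tz": 0,"wx": 0,"wy": 0,"wz": 0,"hand": -1},{"tx": -0.026,"ty": 0.03,"tz": 0,"wx": 0,"wy": 0,"wz": 0,"hand": -1},{"tx": -0.029,"ty": 0.032,"tz": 0,"wx": 0,"wy": 0,"wz": 0,"hand": -1},{"tx": -0.029,"ty": 0.032,"tz": 0,"wx": 0,"wy": 0,"wz": 0,"hand": -1},{"tx": -0.029,"ty": 0.032,"tz": 0,"wx": 0,"wy": 0,"wz": 0,"hand": -1}], "force": 20}}

```text
clock: 16.3
position: [0.6758, -0.2372, 0.0533]
tcp_rot: [0.996, 0.086, 0.0, 0.0]
force: [-0.2, 0.8, 0.2]
grip_width: 0.0001
gripper_force: 0.5
```

```bash
python3 -c "
from h import *
look('7',('wrist',))"
```

```text
wrist rule_tip 0.85 [  8.6 262.4] [0.5873 0.0531]
wrist pivot 0.64 [146.7 287. ] [ 0.6167 -0.125 ]
wrist lock_axis 0.62 [232.9 317.5] [ 0.6307 -0.1963]
wrist lock_tip 0.77 [357.4 282.4] [ 0.6677 -0.2608]
16.6 [ 0.67589138 -0.23697461  0.05329323] [0.985 0.171 0.   ] [-0.0544397   0.77782125  0.96529444]
```

Request:
{"fn": "play_rows", "kwargs": {"rows": [{"tx": -0.003,"ty": 0.002,"tz": 0,"wx": 0,"wy": 0,"wz": 0,"hand": -1},{"tx": -0.006,"ty": 0.005,"tz": 0,"wx": 0,"wy": 0,"wz": 0,"hand": -1},{"tx": -0.008,"ty": 0.006,"tz": 0,"wx": 0,"wy": 0,"wz": 0,"hand": -1},{"tx": -0.008,"ty": 0.006,"tz": 0,"wx": 0,"wy": 0,"wz": 0,"hand": -1},{"tx": -0.008,"ty": 0.006,"tz": 0,"wx": 0,"wy": 0,"wz": 0,"hand": -1}], "force": 20}}

```text
clock: 17.02
position: [0.6723, -0.2405, 0.0533]
tcp_rot: [0.996, 0.086, -0.0, -0.0]
force: [-0.7, 3.6, -1.0]
grip_width: 0.0001
gripper_force: 1.2
```

Request:
{"fn": "play_rows", "kwargs": {"rows": [{"tx": -0.002,"ty": 0.002,"tz": 0,"wx": 0,"wy": 0,"wz": 0,"hand": -1},{"tx": -0.004,"ty": 0.003,"tz": 0,"wx": 0,"wy": 0,"wz": 0,"hand": -1},{"tx": -0.004,"ty": 0.003,"tz": 0,"wx": 0,"wy": 0,"wz": 0,"hand": -1}], "force": 20}}

```text
clock: 17.27
position: [0.6718, -0.2408, 0.0535]
tcp_rot: [0.996, 0.087, 0.001, -0.001]
force: [7.8, 6.9, -2.9]
grip_width: -0.0002
gripper_force: 5.4
```

The force rises to 10 N with almost no further motion, so the lever is on its stop. I back off, lift and check.

Request:
{"fn": "play_rows", "kwargs": {"rows": [{"tx": 0.02,"ty": -0.015,"tz": 0,"wx": 0,"wy": 0,"wz": 0,"hand": -1},{"tx": 0.04,"ty": -0.03,"tz": 0,"wx": 0,"wy": 0,"wz": 0,"hand": -1},{"tx": 0.04,"ty": -0.03,"tz": -0.08,"wx": 0,"wy": 0,"wz": 0,"hand": -1},{"tx": 0.04,"ty": -0.03,"tz": -0.16,"wx": 0,"wy": 0,"wz": 0,"hand": -1},{"tx": 0.04,"ty": -0.03,"tz": -0.24,"wx": 0,"wy": 0,"wz": 0,"hand": -1},{"tx": -0.02,"ty": -0.1,"tz": -0.26,"wx": 0,"wy": 0,"wz": 0,"hand": -1},{"tx": -0.08,"ty": -0.16,"tz": -0.26,"wx": 0,"wy": 0,"wz": 0,"hand": -1},{"tx": -0.14,"ty": -0.22,"tz": -0.26,"wx": 0,"wy": 0,"wz": 0,"hand": -1},{"tx": -0.2,"ty": -0.28,"tz": -0.26,"wx": 0,"wy": 0,"wz": 0,"hand": -1},{"tx": -0.22,"ty": -0.34,"tz": -0.26,"wx": 0,"wy": 0,"wz": 0,"hand": -1},{"tx": -0.22,"ty": -0.34,"tz": -0.26,"wx": 0,"wy": 0,"wz": 0,"hand": -1},{"tx": -0.22,"ty": -0.34,"tz": -0.26,"wx": 0,"wy": 0,"wz": 0,"hand": -1}], "force": 20}}

```text
clock: 18.27
position: [0.5332, -0.0919, 0.1842]
tcp_rot: [0.996, 0.087, 0.0, 0.0]
force: [0.3, -0.6, 0.2]
grip_width: 0.0001
gripper_force: 0.0
```

```bash
python3 -c "
from h import *
measure();look('8',('wrist','scene'))"
```

```text
cone [0.5804 0.1028] cost 53.6 of 1039 dist 0.2324 hd 99.7
line pts 35 35 slope deg -0.43 offset at pin mm 1.6800000000000002 line left of cone at cone mm -0.06
line px [[369.0, 109.8], [304.0, 108.0], [195.6, 111.1]]
cone px [[150.7, 115.2], [121.8, 117.5]] t 18.3167 [ 0.53379446 -0.09321218  0.1839312 ]
wrist rule_tip 0.56 [183.2 111.1] [0.5904 0.0527]
wrist pivot 0.77 [363.6 109.6] [ 0.618  -0.1244]
wrist lock_axis 0.83 [444.1 114.5] [ 0.6298 -0.195 ]
wrist lock_tip 0.59 [507.2 102.2] [ 0.6607 -0.2613]
wrist cone 0.7 [148.4 117.2] [0.5789 0.1042]
scene rule_tip 0.85 [337.8 228.6] [0.5907 0.0557]
scene pivot 0.94 [253.6 244.9] [ 0.6168 -0.1319]
scene lock_axis 0.6 [222.7 246.9] [ 0.6326 -0.1929]
scene lock_tip 0.8 [188.2 261.7] [ 0.6618 -0.2616]
scene cone 0.59 [358.3 228.1] [0.5818 0.1044]
18.9167 [ 0.53317404 -0.09374849  0.18321917] [ 0.985  0.171 -0.   ] [0.06353842 0.6423217  0.76342111]
```

View pics/wrist8.png

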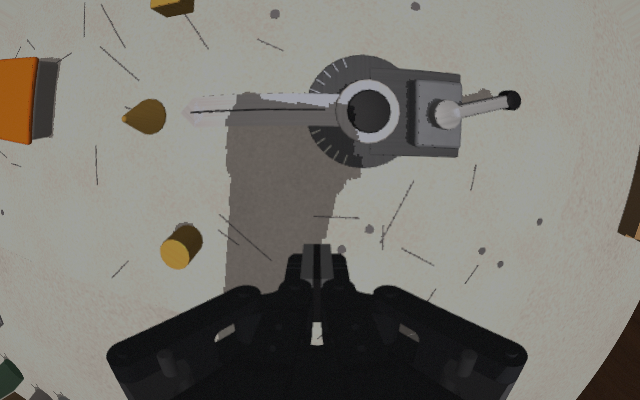

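The wrist view shows the lever from (447,114) to (510,100), on its stop at about 1.3 rad. The rule line runs (190,111) to (330,109) towards the cone at (150,116), less than 1 mm off. All objects are standing and the arm is clear.

```bash
python3 -c "
from rig import r
print(r.finish_job())"
```

```text
the job is handed in; nothing more can be done
None
```

I handed the job in at about 19 s (limit 64 s): the last measurement had the rule pointing within about 1 mm of the cone's centre and the lever on its stop at about 1.3 rad, with nothing seen knocked over or shifted, but no verdict came back.

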